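# Fetch the setting bar from the press-turn latched gauge cabinet

### The job

Unlock the small blue gauge cabinet: press its red sprung knob fully down, turn it clockwise to its stop while pressed (never force it round unpressed) and let it spring back up. Then swing the door wide open by its handle, take the setting bar off the shelf on the inside of the door and lay it down gently in both V-blocks of the rest with the yellow base (not the grey one), then swing the door fully shut again. Leave the knob in the unlocked position, and do not disturb the other things on the plate.

Things in the scene. Friction and masses are not known exactly. Their poses are not given: they have to be found in the camera images.
- cabinet: fixed bench-top gauge cabinet, grey with a yellow top and a blue front door; 170 mm deep (x), 204 wide (y), 205 high. Origin at the centre of its underside, x points to its back, its front (-x) faces the robot. The door's outer face is 99 mm in front of the origin. The knob's axis is at x -20, y -72 mm
- latch_grip (a point): red wing knob on the cabinet's top: a point on its vertical axis, 262 mm above the table when up. The wing is a bar 62 mm long along x and 16 mm thick along y, from 33 mm below this point to 12 mm above. Below it is a black round skirt (54 mm diameter) whose steel tab (at +y) is caught by a fixed dark ring segment 29 to 43 mm from the axis, as high as the skirt's top, unless the knob is pressed
- latch_press (a joint): how far the sprung knob is pressed down, m: 0 up, 0.010 fully down (spring 4.5 N rising to 9.5 N). It can turn only while pressed more than about 8 mm; half-way it stays held down by the ring, at either end of the turn it springs up.
- latch (a joint): turn of the knob, rad, clockwise seen from above positive: 0 locked, 1.4 unlocked (end stop). It blocks the door until unlocked.
- door (a joint): opening of the cabinet door, rad: 0 shut, 1.75 fully open. Hinged about a vertical axis at its left (+y) edge, the free edge swings towards the robot; it stays where it is left.
- door_hinge (a point): point on the door's vertical hinge axis, 200 mm above the table, 13 mm above the door's top edge; turns with the door. In its frame the panel reaches from y 0 to -200 mm and is 14 mm thick (x -7 to 7), the handle is on the -x side, the shelf on the +x side (x 7 to 113, y -35 to -145, its top 97 mm below this point)
- door_handle (a point): top end of the door's upright steel handle post, 14 mm diameter, reaching 90 mm down from here, its axis 45 mm in front of the door's face; 200 mm above the table. Turns with the door; at x -52, y -165 mm of the hinge point. Two 10 mm cross bars, 48 and 82 mm below this point, join it to the door
- bar: steel setting bar, a cylinder of 26 mm diameter, 120 mm long, with a blue sleeve of 32 mm diameter, 46 mm long round its middle. Origin at its centre, x along it. At first it lies in two V-blocks on the shelf inside the door, parallel to the door, its axis 145 mm above the table and 75 mm from the door's inner face; it rides with the door, and when that is open it can be reached from above
- rest_yellow: fixed V-rest, the right one: yellow base 130 x 80 x 12 mm with two dark V-blocks (each 16 mm thick, 60 mm between their inner faces, 90 degree V, V bottom 35 mm and V edges 53 mm above the table). Origin at the centre of its underside, x along the direction in which the bar is to lie
- rest_yellow_seat (a point): where the centre of the bar belongs: on the yellow rest, midway between its V-blocks, at the height of the seated bar's axis (53 mm above the table); x along the bar. The sleeve goes between the V-blocks.
- rest_grey: an identical fixed V-rest with a grey base, not to be used. Origin at the centre of its underside.
- cyl_square: plain steel cylinder standing upright, 56 mm diameter, 100 mm high; origin at the centre of its underside. Leave it alone.
- mug: white mug, 80 mm across, 90 mm high, handle at its +y; origin at the centre of its underside. Leave it alone.
- cleaner: white bottle with a blue label and red cap, 64 mm across, 170 mm high; origin at the centre of its underside. Leave it alone.
- gauge_case: closed wooden case lying flat, 100 x 160 x 35 mm (x, y, z); origin at the centre of its underside. Leave it alone.
- screw_jack: dark steel screw jack, 50 mm across its foot, 65 mm high; origin at the centre of its underside. Leave it alone.
- angle_plate: steel L-shaped angle plate, 70 x 70 mm foot, its upright 90 mm high at its +x edge; origin at the centre of its underside. Leave it alone.
- driver: orange screwdriver lying flat, 200 mm long along its x, 26 mm thick; origin under its middle. Leave it alone.
There are look-alikes about, which are no part of the job. What is shaped like the rest_yellow but pink is not meant.

How it is judged:
By the outcome, as a careful person would: the job done as asked, in the order asked, and still so for the second after the job is handed in, with the robot touching nothing.
It also fails if it takes over 72 s, if anything falls off the work surface, if the arm or the gripper's body presses on something with over 40 N, if the wrist force passes 120 N, or if a joint passes its speed limit or range.

### The arm

A 6-joint arm with a two-finger parallel gripper is mounted at the origin on the work surface. World frame = base frame: x ahead of the robot, y to its left, z up, the work surface at z = 0. Lengths are in mm, angles in degrees, forces in N, time in s.
With the tool pointing down it reaches from about 300 to 850 mm from the base axis. Payload 4.2 kg.
Tool frame: the origin (TCP) lies midway between the tips of the shut fingers; the grasp point (between the pads) lies 19 mm behind it (env.hold_point_z is the z of the grasp point in the tool frame, in mm); z points along the fingers, y is the direction in which the jaws open and shut (so a half turn about z gives the same grasp; the last joint's range is limited). The gripper opens to 91 mm and grips with 3 to 60 N. Pads are 32 mm wide; open, the fingers measure 118 mm over their backs; the gripper's body (76 mm by 178 mm) begins 60 mm behind the grasp point.
Start: joints at [71.906, 18.312, 89.639, -0, 72.044, -1.146], TCP at [167.618, 550.043, 213.976] pointing down, gripper open.
Joint ranges: [-177.97, 177.97], [-48.28, 115.42], [12.27, 149.76], [-77.06, 257.06], [2.81, 150.46], [-146.56, 146.56]. Speed limits (degrees/s): [147.25, 147.25, 180, 180, 180, 180].

### API

Orientations are given as [roll, pitch, yaw] about the fixed x, y, z axes, in that order (R = Rz(yaw) Ry(pitch) Rx(roll)).
In Python, from workcell import env, grab_frame, camera_params, spotter gives the robot as it stands. The module is installed in compiled form; this text tells all that it offers.
- The arm moves only by the shell command python3 -m jog 'ROWS' [FORCE]. ROWS is text: rows parted by semicolons, each of 7 numbers parted by spaces: the turn, a rotation vector about the world's x, y, z in units of 5 degrees (1.0 is 5 degrees), then the shift along the world's x, y, z in units of 25 mm (1.0 is 25 mm), then the opening, from 0 (shut) to 1 (fully open). A call has 1 to 5 rows; each row is the pose to reach, as a shift and turn from the pose commanded when the call began; what a row does not reach only later rows make up. A row lasts 1/8 s, in which the tool goes at most 62.5 mm and 10.7 degrees, less where a joint would pass 70% of its speed; a pose out of reach is approached as far as the arm can. A call with a gripper value outside its range is refused whole. The fingers move at their own pace and stop on an object; FORCE is the grip in N (left out, the last holds). Time passes only in rows, so rows that repeat a pose let the fingers close. It gives the time, the measured TCP pose, the force and the opening at its end, in the units of the state.
- env.state(): the state, without advancing time (a new reading comes with each control period).
- grab_frame(name): name is "scene" or "top"; returns the picture (384x512x3 uint8, red, green, blue); there is no depth.
- camera_params(name): a dict with "K" (3x3 intrinsics, pixels), "rvec" (rotation vector, rad) and "tvec" (3), from world to camera coordinates, as OpenCV has them. Camera axes: x right, y down, z forward; pixel columns grow to the right and rows downward; lengths in mm; the calibration is good to about 2 mm. A picture is of the moment at which its call begins. camera_params takes no time and is no camera call.
- env.job_done(): hands the job in, once; it reports no verdict.
Trained networks look in the newest picture that a camera, given by its name, has taken for a name from the list of things; names that differ only in an ending like _2 or _b are one class to them, and where a whole thing is asked for, a point or a joint stands for the part that bears it (a point fixed in the world has none). Each returns a list of dicts, best first, with "conf" (0 to 1); they miss things now and then, are a little off and sometimes report something else, mostly with a low value. They report only what shows in the picture. A call takes as long as a camera call. They do not tell look-alikes from the thing itself.
- spotter.look_for(query, camera): "box" ([left, top, width, height] in pixels, round what is visible of it).
- spotter.trace(query, camera): "region" (384x512 bool, what is visible of it) and "box" ([left, top, width, height] in pixels, round what is visible of it).
The state is a dict: "time_s": time; "qpos": joint angles; "qvel": joint speeds; "effort": joint torques, N m; "ee_pos": TCP position; "ee_rot": TCP orientation; "force": force on the tool from outside, world axes, zero at the start; "torque": the same for the moment, N m; "gripper_width": finger opening in mm.
Only numpy, scipy, OpenCV 4.12 (cv2) and the standard library are available. Lean on these libraries where they do the work, as an engineer would, in place of code of your own. Each camera call takes 0.05 s, during which the arm holds its last target. There are 200 camera calls.

## Working session

There is one attempt and no reset: what is moved stays moved. The work goes in short steps, Python scripts to look and compute and a shell command to move; the robot and the scene stay as the last step left them, time stands still between calls to the robot, and variables do not carry over. Pictures are saved under pics/ and viewed, about 8 in all and at most 12, crops included, and the job is handed in when it is done.

```bash
mkdir -p pics; cat > h.py <<'E'
import numpy as np, cv2
from workcell import env, grab_frame, camera_params, spotter
def cam(n):
    p=camera_params(n); return np.array(p["K"],float),np.array(p["rvec"],float).ravel(),np.array(p["tvec"],float).ravel()
def proj(n,P):
    K,r,t=cam(n); return cv2.projectPoints(np.array(P,float).reshape(-1,1,3),r,t,K,None)[0].reshape(-1,2)
def ray(n,uv,z):
    K,r,t=cam(n); R=cv2.Rodrigues(r)[0]; c=-R.T@t
    d=R.T@np.linalg.inv(K)@np.array([uv[0],uv[1],1.]); return c+d*(z-c[2])/d[2]
def save(n,f,crop=None,s=1.5):
    im=grab_frame(n)[:,:,::-1]
    if crop: l,t,w,h=crop; im=im[t:t+h,l:l+w]
    cv2.imwrite('pics/'+f,cv2.resize(im,None,fx=s,fy=s,interpolation=cv2.INTER_CUBIC))
E
python3 - <<'E'
from h import *
a=grab_frame("scene");b=grab_frame("top")
cv2.imwrite('pics/a.png',cv2.resize(a[:,:,::-1],None,fx=1.5,fy=1.5));cv2.imwrite('pics/b.png',cv2.resize(b[:,:,::-1],None,fx=1.5,fy=1.5))
for n in("scene","top"):
    K,r,t=cam(n);R=cv2.Rodrigues(r)[0];print(n,(-R.T@t).round(),R[2].round(2),K[0,0])
    for q in("cabinet","latch_grip","door_handle","bar","rest_yellow","rest_grey"):
        print(q,[(np.round(d["box"]).tolist(),round(d["conf"],2)) for d in spotter.look_for(q,n)][:4])
print(env.state(),env.hold_point_z)
E
```

```text
scene [1281. -269. 1495.] [-0.5   0.16 -0.85] 476.670623493327
cabinet [([239.0, 191.0, 87.0, 90.0], 0.8)]
latch_grip [([248.0, 208.0, 19.0, 24.0], 0.52)]
door_handle [([242.0, 192.0, 9.0, 19.0], 0.73)]
bar [([209.0, 265.0, 23.0, 27.0], 0.46)]
rest_yellow [([140.0, 219.0, 37.0, 39.0], 0.94), ([75.0, 190.0, 39.0, 35.0], 0.83)]
rest_grey [([199.0, 214.0, 34.0, 37.0], 0.83), ([241.0, 192.0, 9.0, 20.0], 0.67)]
top [ 287.   -2. 1442.] [ 0.18 -0.03 -0.98] 365.1026428504138
cabinet [([207.0, 122.0, 60.0, 71.0], 0.89)]
latch_grip [([245.0, 141.0, 20.0, 20.0], 0.7)]
door_handle [([213.0, 170.0, 51.0, 18.0], 0.97), ([140.0, 251.0, 13.0, 23.0], 0.64)]
bar []
rest_yellow [([367.0, 230.0, 32.0, 36.0], 0.89), ([315.0, 184.0, 30.0, 35.0], 0.74), ([246.0, 138.0, 23.0, 19.0], 0.63), ([278.0, 237.0, 24.0, 21.0], 0.19)]
rest_grey [([271.0, 177.0, 24.0, 34.0], 0.87)]
{'time_s': 0.7, 'qpos': array([ 7.19066180e+01,  1.83082896e+01,  8.96416095e+01,  2.19901892e-04,
        7.20448362e+01, -1.14588503e+00]), 'qvel': array([ 0.01727856,  0.07437246,  0.06310576, -0.07446808, -0.05638062,
       -0.0952861 ]), 'effort': array([ 1.15633899e-03, -4.12235177e+01, -2.32191378e+01,  7.24753831e-02,
        3.78971093e-02,  8.58972413e-06]), 'ee_pos': array([167.60283963, 550.0152097 , 213.9944353 ]), 'ee_rot': array([ 1.79994732e+02, -1.03874000e-04,  1.63052435e+02]), 'force': array([0.99908455, 0.10228861, 1.02755189]), 'torque': array([-0.01906046,  0.0104695 ,  0.01609176]), 'gripper_width': 91.3362548822853} -18.8
```

View pics/a.png

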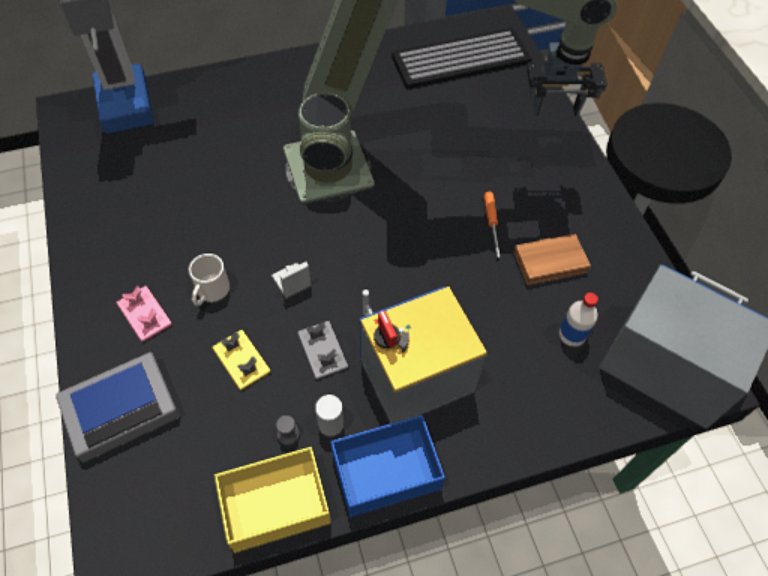

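View pics/b.png

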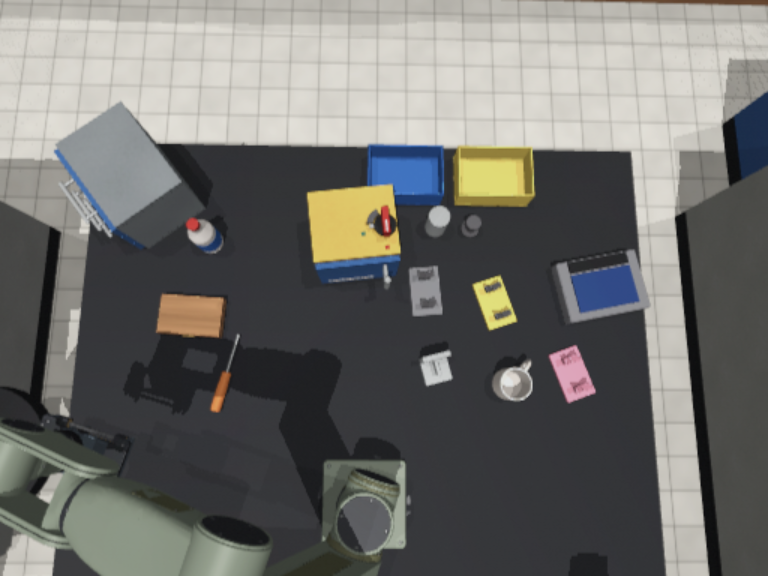

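Picture 1 (scene) shows the cabinet at (420,340)/1.5 with its red knob at (387,328)/1.5. The yellow rest is at (241,359)/1.5, and the grey rest at (322,349)/1.5 sits beside it. Picture 2 (top) shows the same things at (354,232), (386,220), (494,302) and (425,290), all /1.5.

Look-alikes:
- **Rest:** the pink rest at (572,373), the grey rest and the yellow tray at (494,176).
- **Cabinet:** the big grey cabinet at (130,175).

I choose the yellow-base rest at (494,302) and the cabinet with the yellow top.

```bash
python3 - <<'E'
from h import *
im={n:grab_frame(n) for n in("scene","top")}
def yel(n,box,lo,hi):
    l,t,w,h=box; m=np.zeros(im[n].shape[:2],np.uint8)
    hsv=cv2.cvtColor(im[n],cv2.COLOR_RGB2HSV); k=cv2.inRange(hsv,lo,hi); m[t:t+h,l:l+w]=k[t:t+h,l:l+w]
    m=cv2.morphologyEx(m,cv2.MORPH_CLOSE,np.ones((9,9)))
    c=max(cv2.findContours(m,cv2.RETR_EXTERNAL,cv2.CHAIN_APPROX_NONE)[0],key=cv2.contourArea); return cv2.convexHull(c).reshape(-1,2)
Y=((20,110,70),(35,255,255))
for name,z,bs in(("top",205,{"scene":(235,185,95,80),"top":(200,118,72,68)}),("rest",12,{"scene":(137,215,46,48),"top":(310,180,40,45)})):
    for n,b in bs.items():
        c=yel(n,b,*Y); W=np.array([ray(n,p,z)[:2] for p in c],np.float32)
        r=cv2.minAreaRect(W); print(name,n,np.round(r[0],1),np.round(r[1],1),round(r[2],1),cv2.boxPoints(r).round().tolist())
R=((0,150,60),(8,255,255))
for n,b in{"scene":(240,200,35,35),"top":(240,130,35,40)}.items():
    c=yel(n,b,*R); print("knob",n,c.mean(0), [ray(n,p,274)[:2].round().tolist() for p in (c.min(0),c.max(0),c.mean(0))])
p=[ray(n,np.array(b[:2])+np.array(b[2:])/2,40)[:2].round() for n,b in(("scene",(199,214,34,37)),("top",(271,177,24,34)))];print("grey",p)
for q in("cyl_square","mug","angle_plate","screw_jack","driver","gauge_case","cleaner"):
  for n in im:
    print(q,n,[(ray(n,[d["box"][0]+d["box"][2]/2,d["box"][1]+d["box"][3]/2],40)[:2].round().tolist(),round(d["conf"],2)) for d in spotter.look_for(q,n)][:2])
a=cv2.resize(im["top"][110:220,195:365,::-1],None,fx=4.5,fy=4.5,interpolation=cv2.INTER_CUBIC);cv2.imwrite('pics/c.png',a)
E
```

```text
top scene [664.   31.2] [175.2 206.8] 6.9 [[565.0, 123.0], [589.0, -82.0], [763.0, -61.0], [739.0, 144.0]]
top top [663.1  31.8] [173.4 205.8] 6.8 [[565.0, 124.0], [589.0, -81.0], [761.0, -60.0], [737.0, 144.0]]
rest scene [ 506.  -341.9] [134.4  82.7] 18.0 [[429.0, -323.0], [455.0, -402.0], [583.0, -360.0], [557.0, -282.0]]
rest top [ 506.4 -340.5] [132.2  83.1] 18.7 [[430.0, -322.0], [457.0, -401.0], [582.0, -359.0], [556.0, -280.0]]
knob scene [257.75 219.  ] [[619.0, -57.0], [703.0, -40.0], [661.0, -46.0]]
knob top [257.2 149.5] [[681.0, -33.0], [585.0, -53.0], [638.0, -43.0]]
grey [array([ 551., -155.]), array([ 529., -154.])]
cyl_square scene [([708.0, -183.0], 0.88), ([485.0, 33.0], 0.22)]
cyl_square top [([709.0, -191.0], 0.81)]
mug scene [([295.0, -373.0], 0.93), ([346.0, -177.0], 0.52)]
mug top [([302.0, -368.0], 0.69)]
angle_plate scene [([345.0, -180.0], 0.69), ([553.0, 6.0], 0.64)]
angle_plate top [([322.0, -186.0], 0.84), ([570.0, 14.0], 0.73)]
screw_jack scene [([709.0, -278.0], 0.79)]
screw_jack top [([703.0, -280.0], 0.59), ([578.0, 24.0], 0.51)]
driver scene [([326.0, 347.0], 0.54)]
driver top [([268.0, 359.0], 0.53)]
gauge_case scene [([469.0, 445.0], 0.65)]
gauge_case top [([462.0, 434.0], 0.87)]
cleaner scene []
cleaner top [([675.0, 414.0], 0.81)]
```

View pics/c.png

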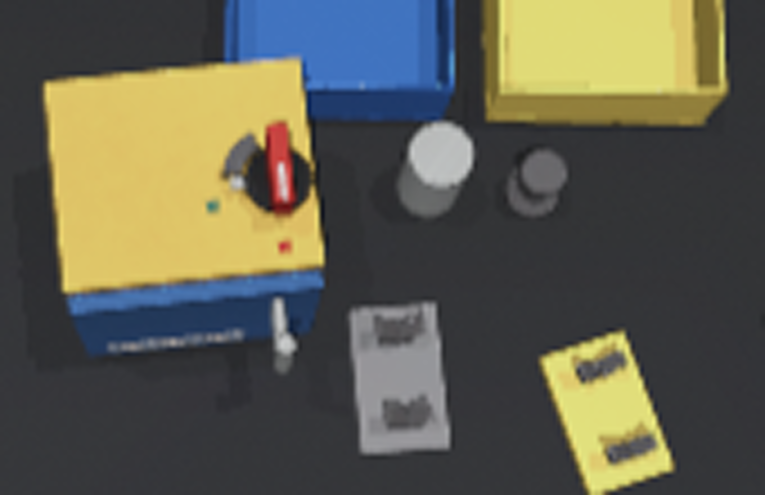

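The crop (picture 3) confirms the choice: red knob at (281,165) on the yellow-topped cabinet, handle tip at (287,343), and the yellow-base rest at (607,410) to the right of the grey one. I'm setting out for a spot above the knob.

```bash
cat >> h.py <<'E'
yaw=np.radians(6.85); C=np.array([663.3,31.5])
def Rz(a): return np.array([[np.cos(a),-np.sin(a)],[np.sin(a),np.cos(a)]])
def cab(x,y): return C+Rz(yaw)@[x,y]
H=cab(-92,100)
def door(th,x,y): return H+Rz(yaw-th)@[x,y]
def go(xy,z,psi):
    s=env.state(); p=s["ee_pos"]; 
    print("t",round(s["time_s"],2),"pos",p.round(1),"rpy",s["ee_rot"].round(1),"F",s["force"].round(1),"T",s["torque"].round(2),"w",round(s["gripper_width"],1),"q",s["qpos"].round(0))
    d=np.array([*xy,z])-p; a=(psi-s["ee_rot"][2]+180)%360-180
    print("shift",(d/25).round(2),"turn",round(a/5,2))
E
python3 - <<'E'
from h import *
print("knob",cab(-20,-72),"hinge",H,"handle",door(0,-52,-165),proj("top",[[*door(0,-52,-165),200]]),proj("scene",[[*door(0,-52,-165),200]]))
E
python3 -m jog '0 0 1.2 6 -7.9 3.4 1; 0 0 2.4 6 -7.9 3.4 1; 0 0 2.4 6 -7.9 3.4 1;0 0 2.4 6 -7.9 3.4 1;0 0 2.4 6 -7.9 3.4 1'
python3 -m jog '0 0 1.2 6.4 -7.9 0 1; 0 0 2.4 6.4 -7.9 0 1; 0 0 2.4 6.4 -7.9 0 1;0 0 2.4 6.4 -7.9 0 1;0 0 2.4 6.4 -7.9 0 1'
python3 -c "
from h import *
go(cab(-20,-72),292,186.85)"
```

```text
knob [652.03023627 -42.3714588 ] hinge [560.02966922 119.813299  ] handle [528.08047954 -50.21096185] [[258.21183356 186.13335431]] [[243.38452327 195.04548453]]
time_s: 2.12
ee_pos: [319.5, 350.7, 300.7]
ee_rot: [179.9, 0.1, 174.8]
force: [0.2, -0.2, 0.1]
gripper_width: 91.1
time_s: 2.75
ee_pos: [479.4, 152.9, 298.1]
ee_rot: [-180.0, -0.1, -173.2]
force: [-0.2, 0.4, -1.3]
gripper_width: 91.6
t 2.75 pos [479.4 152.9 298.1] rpy [-1.800e+02 -1.000e-01 -1.732e+02] F [-0.2  0.4 -1.3] T [ 0.06  0.01 -0.01] w 91.6 q [ 16.   9.  90.  -0.  81. -80.]
shift [ 6.91 -7.81 -0.24] turn 0.01
```

```bash
python3 -m jog '0 0 0 6.9 -7.8 0 0.6;0 0 0 6.9 -7.8 0 0.6;0 0 0 6.9 -7.8 0 0.6;0 0 0 6.9 -7.8 0 0.6;0 0 0 6.9 -7.8 0 0.6'
python3 -c "
from h import *
go(cab(-20,-72),248,186.85)
a=cv2.resize(grab_frame('top')[110:220,195:335,::-1],None,fx=4,fy=4);b=cv2.resize(grab_frame('scene')[150:260,195:335,::-1],None,fx=4,fy=4)
cv2.imwrite('pics/d.png',np.vstack([a,b])[:,:])
"
python3 -c "
import cv2;a=cv2.imread('pics/d.png');print(a.shape);cv2.imwrite('pics/d.png',cv2.resize(a,None,fx=.68,fy=.68))"
```

```text
time_s: 3.38
ee_pos: [651.8, -40.9, 296.9]
ee_rot: [180.0, -0.1, -173.0]
force: [-1.7, 0.9, -0.4]
gripper_width: 54.5
t 3.38 pos [651.8 -40.9 296.9] rpy [ 1.80e+02 -1.00e-01 -1.73e+02] F [-1.7  0.9 -0.4] T [0.08 0.02 0.  ] w 54.5 q [  -5.   24.   70.    0.   87. -102.]
shift [ 0.01 -0.06 -1.96] turn -0.02
(880, 560, 3)
```

View pics/d.png

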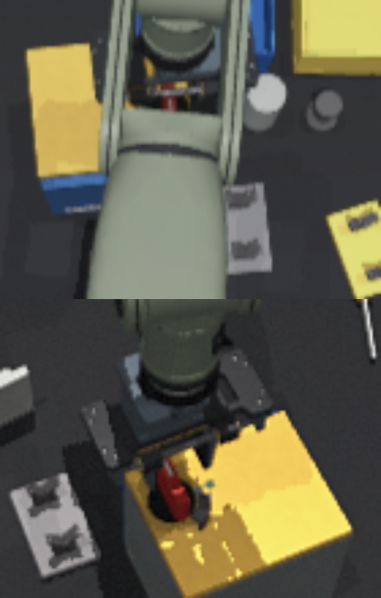

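Picture 4 shows the red wing at (172,490) in the scene half, lying between the open fingers. I go down and grip it.

```bash
python3 -m jog '0 0 0 0 -0.06 -1 0.6;0 0 0 0 -0.06 -1.96 0.6;0 0 0 0 -0.06 -1.96 0.6;0 0 0 0 -0.06 -1.96 0.1;0 0 0 0 -0.06 -1.96 0.1' 45
python3 -m jog '0 0 0 0 0 0 0;0 0 0 0 0 0 0;0 0 0 0 0 0 0;0 0 0 0 0 0 0'
python3 -m jog '0 0 0 0 0 -0.2 0;0 0 0 0 0 -0.4 0;0 0 0 0 0 -0.42 0;0 0 0 0 0 -0.42 0'
python3 -c "
from h import *
go(cab(-20,-72),237.5,186.85)"
```

```text
time_s: 4.1
ee_pos: [650.5, -40.8, 251.6]
ee_rot: [-180.0, 0.1, -172.9]
force: [1.1, 0.3, 0.3]
gripper_width: 37.8
time_s: 4.6
ee_pos: [650.3, -41.8, 250.3]
ee_rot: [-180.0, 0.0, -173.0]
force: [0.3, -0.5, 1.9]
gripper_width: 15.7
time_s: 5.1
ee_pos: [650.3, -41.8, 240.8]
ee_rot: [-179.9, 0.1, -173.0]
force: [-1.2, -2.1, 6.9]
gripper_width: 15.6
t 5.1 pos [650.3 -41.8 240.8] rpy [-1.799e+02  1.000e-01 -1.730e+02] F [-1.2 -2.1  6.9] T [-0.16  0.31 -0.06] w 15.6 q [  -5.   25.   76.   -0.   79. -102.]
shift [ 0.07 -0.02 -0.13] turn -0.04
```

```bash
python3 -m jog '0 0 0 0 0 -0.1 0;0 0 0 0 0 -0.16 0;0 0 0 0 0 -0.16 0'; python3 -c "
from h import *
go(cab(-20,-72),237.5,186.85)"
```

```text
time_s: 5.48
ee_pos: [650.3, -41.8, 240.2]
ee_rot: [-179.9, 0.3, -173.0]
force: [-5.3, -1.4, 18.8]
gripper_width: 15.9
t 5.47 pos [650.3 -41.8 240.2] rpy [-179.9    0.3 -173. ] F [-5.3 -1.4 18.8] T [-0.22  1.06 -0.03] w 15.9 q [  -5.   24.   76.   -0.   79. -102.]
shift [ 0.07 -0.02 -0.11] turn -0.04
```

```bash
python3 -m jog '0 0 -1.6 0 0 0 0;0 0 -3.2 0 0 0 0;0 0 -4.8 0 0 0 0;0 0 -6.4 0 0 0 0;0 0 -8 0 0 0 0'; python3 -c "
from h import *
go(cab(-20,-72),237.5,106.65)"
```

```text
time_s: 6.1
ee_pos: [650.7, -40.3, 240.2]
ee_rot: [179.7, 0.2, 146.8]
force: [-3.3, 1.9, 18.6]
gripper_width: 15.7
t 6.1 pos [650.7 -40.3 240.2] rpy [179.7   0.2 146.8] F [-3.3  1.9 18.6] T [0.48 0.81 0.04] w 15.7 q [ -5.  24.  76.   0.  79. -61.]
shift [ 0.05 -0.08 -0.11] turn -8.03
```

```bash
python3 -m jog '0 0 -1.6 0 0 0 0;0 0 -3.2 0 0 0 0;0 0 -4.8 0 0 0 0;0 0 -6.4 0 0 0 0;0 0 -7.8 0 0 0 0'; python3 -m jog '0 0 -0.3 0 0 0 0;0 0 -0.5 0 0 0 0;0 0 -0.5 0 0 0 0'; python3 -c "
from h import *
go(cab(-20,-72),237.5,106.65)"
```

```text
time_s: 6.72
ee_pos: [651.9, -39.4, 240.2]
ee_rot: [179.5, -0.0, 107.9]
force: [-1.5, 3.1, 17.7]
gripper_width: 15.9
time_s: 7.1
ee_pos: [652.0, -39.4, 240.2]
ee_rot: [179.5, -0.0, 105.7]
force: [-0.1, 3.3, 17.0]
gripper_width: 15.9
t 7.1 pos [652.  -39.4 240.2] rpy [179.5  -0.  105.7] F [-0.1  3.3 17. ] T [0.68 0.37 0.35] w 15.9 q [ -5.  24.  76.   0.  79. -20.]
shift [ 0.   -0.12 -0.11] turn 0.2
```

The moment rose to 0.35 N·m at 81°, so the knob is at its stop. I let it spring up, release and climb.

```bash
python3 -m jog '0 0 0.1 0 0 0.2 0;0 0 0.2 0 0 0.4 0;0 0 0.2 0 0 0.58 0;0 0 0.2 0 0 0.58 0' ; python3 -m jog '0 0 0 0 0 0 0.6;0 0 0 0 0 0 0.6;0 0 0 0 0 0 0.6;0 0 0 0 0 0.8 0.6;0 0 0 0 0 2 0.6'
python3 -c "
from h import *
th=0
go(door(0,-52,-165),260,186.85)
t,b=grab_frame('top'),grab_frame('scene')
cv2.imwrite('pics/e.png',np.hstack([cv2.resize(i[o:o+90,225:315,::-1],None,fx=4,fy=4,interpolation=cv2.INTER_CUBIC) for i,o in((t,110),(b,180))]))
"
```

```text
time_s: 7.6
ee_pos: [652.0, -39.5, 250.2]
ee_rot: [179.7, -0.1, 106.6]
force: [4.8, 4.5, 3.3]
gripper_width: 15.6
time_s: 8.22
ee_pos: [649.4, -41.7, 299.1]
ee_rot: [-179.8, -0.1, 106.5]
force: [0.7, -0.1, 1.0]
gripper_width: 54.5
t 8.22 pos [649.4 -41.7 299.1] rpy [-1.798e+02 -1.000e-01  1.065e+02] F [ 0.7 -0.1  1. ] T [-0.1   0.01 -0.02] w 54.5 q [ -5.  24.  70.  -0.  87. -21.]
shift [-4.85 -0.34 -1.57] turn 16.06
```

View pics/e.png

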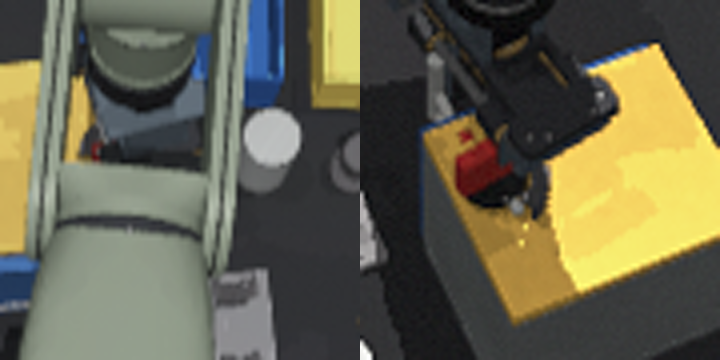

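Picture 5: the wing now lies along y at (480,160) in the right half, with its tab at (516,208) clear of the ring, so the knob is unlocked. Next is the door handle.

```bash
python3 -m jog '0 0 2.1 -1 -0.1 0 0.6;0 0 4.2 -2.4 -0.2 0 0.6;0 0 6.3 -4.85 -0.34 0 0.6;0 0 8.4 -4.85 -0.34 0 0.6;0 0 10.5 -4.85 -0.34 -0.5 0.6'
python3 -m jog '0 0 2.1 0 0 -0.5 0.6;0 0 4.2 0 0 -1 0.6;0 0 5.5 0 0 -1 0.6;0 0 5.5 0 0 -1 0.6'
python3 -c "
from h import *
go(door(0,-52,-165),165,186.85)"
```

```text
time_s: 8.95
ee_pos: [527.9, -50.1, 287.4]
ee_rot: [180.0, 0.1, 159.4]
force: [0.8, 0.7, 0.2]
gripper_width: 54.6
time_s: 9.45
ee_pos: [528.2, -50.0, 261.4]
ee_rot: [180.0, -0.1, -173.5]
force: [-0.6, -0.1, 0.0]
gripper_width: 55.0
t 9.45 pos [528.2 -50.  261.4] rpy [ 1.800e+02 -1.000e-01 -1.735e+02] F [-0.6 -0.1  0. ] T [ 0.06  0.03 -0.07] w 55.0 q [  -7.   13.   90.   -0.   77. -103.]
shift [-0.01 -0.01 -3.86] turn 0.08
```

```bash
python3 -m jog '0 0 0 0 0 -2 0.6;0 0 0 0 0 -3.85 0.6;0 0 0 0 0 -3.85 0.6;0 0 0 0 0 -3.85 0;0 0 0 0 0 -3.85 0' 50
python3 -m jog '0 0 0 0 0 0 0;0 0 0 0 0 0 0;0 0 0 0 0 0 0'
python3 -c "
from h import *
go(door(0,-52,-165),165,186.85)
for k in range(0,100,40):
    o=door(np.radians(k),-52,-165); print(k,[((door(np.radians(k+j),-52,-165)-o)/25).round(2).tolist() for j in(8,16,24,32,40)])
print(door(1.75,-52,-165))"
```

```text
time_s: 10.07
ee_pos: [530.3, -50.1, 168.4]
ee_rot: [-179.9, 0.2, -173.5]
force: [-0.3, 1.1, -1.1]
gripper_width: 37.2
time_s: 10.45
ee_pos: [529.0, -49.4, 166.8]
ee_rot: [179.9, 0.1, -173.5]
force: [-0.8, 1.6, 2.7]
gripper_width: 12.7
t 10.45 pos [529.  -49.4 166.8] rpy [ 1.799e+02  1.000e-01 -1.735e+02] F [-0.8  1.6  2.7] T [ 0.39  0.08 -0.06] w 12.7 q [  -7.   16.  100.    0.   64. -103.]
shift [-0.04 -0.03 -0.07] turn 0.06
0 [[-0.93, 0.24], [-1.83, 0.62], [-2.66, 1.11], [-3.41, 1.71], [-4.07, 2.41]]
40 [[-0.56, 0.79], [-1.0, 1.64], [-1.32, 2.56], [-1.51, 3.5], [-1.57, 4.47]]
80 [[0.08, 0.96], [0.29, 1.9], [0.63, 2.81], [1.09, 3.66], [1.67, 4.43]]
[398.42300295 181.55700652]
```

```bash
python3 -m jog '0 0 -1.6 -0.93 0.24 0 0;0 0 -3.2 -1.83 0.62 0 0;0 0 -4.8 -2.66 1.11 0 0;0 0 -6.4 -3.41 1.71 0 0;0 0 -8 -4.07 2.41 0 0'
python3 -c "
from h import *
go(door(np.radians(40),-52,-165),165,146.85)"
```

```text
time_s: 11.08
ee_pos: [427.5, 10.5, 166.8]
ee_rot: [179.9, 0.1, 146.3]
force: [3.4, 1.1, 0.1]
gripper_width: 13.0
t 11.07 pos [427.5  10.5 166.8] rpy [1.799e+02 1.000e-01 1.463e+02] F [3.4 1.1 0.1] T [ 0.24 -0.6   0.06] w 13.0 q [ -0.   7. 112.  -0.  61. -56.]
shift [-0.05 -0.01 -0.07] turn 0.11
```

Forces are low and the handle follows the arc. I continue to 100°.

```bash
python3 -m jog '0 0 -1.6 -0.56 0.79 0 0;0 0 -3.2 -1.0 1.64 0 0;0 0 -4.8 -1.32 2.56 0 0;0 0 -6.4 -1.51 3.5 0 0;0 0 -8 -1.57 4.47 0 0'
python3 -m jog '0 0 -1.6 0.08 0.96 0 0;0 0 -3.2 0.29 1.9 0 0;0 0 -3.8 0.48 2.25 0 0;0 0 -3.8 0.48 2.25 0 0'
python3 -c "
from h import *
go(door(np.radians(98),-52,-165),165,88)"
```

```text
time_s: 11.7
ee_pos: [388.0, 122.3, 166.8]
ee_rot: [179.9, 0.1, 106.3]
force: [3.2, -2.2, 0.8]
gripper_width: 13.2
time_s: 12.2
ee_pos: [398.3, 179.7, 166.7]
ee_rot: [-179.8, -0.1, 87.5]
force: [-6.9, 2.8, 7.4]
gripper_width: 13.4
t 12.2 pos [398.3 179.7 166.7] rpy [-1.798e+02 -1.000e-01  8.750e+01] F [-6.9  2.8  7.4] T [ 0.36  1.   -0.05] w 13.4 q [ 23.   8. 111.   0.  61.  25.]
shift [-0.09 -0.18 -0.07] turn 0.09
```

```bash
python3 -m jog '0 0 0 0 0 0 0.6;0 0 0 0 0 0 0.6;0 0 0 0 0 0 0.6;0 0 0 0 0 2 0.6;0 0 0 0 0 4 0.6'
python3 -m jog '0 0 -2.1 -1 0 1 1;0 0 -4.2 -1 1 1 1;0 0 -6.3 -1 3 1 1;0 0 -8.4 -1 5 1 1;0 0 -10.5 -1 5 1 1'
python3 -c "
from h import *
im={n:grab_frame(n) for n in('top','scene')}
for n in im:
  for q in('bar','door_handle'):
    print(q,n,[(np.round(d['box']).tolist(),round(d['conf'],2)) for d in spotter.look_for(q,n)][:3])
  for t in (1.68,1.73,1.75): print(t,'bar',proj(n,[[*door(t,82,-90),145]]).round(1),'handle',proj(n,[[*door(t,-52,-165),200]]).round(1))
cv2.imwrite('pics/f.png',np.hstack([cv2.resize(im[n][o:o+120,l:l+100,::-1],None,fx=4,fy=4,interpolation=cv2.INTER_CUBIC) for n,o,l in(('top',140,180),('scene',100,180))]))
go(door(1.72,82,-90),225,-2)
"
```

```text
time_s: 12.82
ee_pos: [399.7, 177.9, 267.0]
ee_rot: [-179.9, 0.0, 87.5]
force: [0.9, -0.1, -0.1]
gripper_width: 54.3
time_s: 13.45
ee_pos: [374.9, 305.9, 290.6]
ee_rot: [-180.0, 0.0, 34.9]
force: [-1.6, -0.2, 0.0]
gripper_width: 91.0
bar top [([232.0, 190.0, 4.0, 33.0], 0.57)]
door_handle top [([189.0, 177.0, 54.0, 61.0], 0.86)]
1.68 bar [[233.2 204.4]] handle [[193.  224.1]]
1.73 bar [[231.9 205.5]] handle [[190.6 223.3]]
1.75 bar [[231.4 206. ]] handle [[189.7 222.9]]
bar scene [([259.0, 166.0, 14.0, 32.0], 0.81), ([208.0, 265.0, 21.0, 24.0], 0.23)]
door_handle scene [([253.0, 143.0, 49.0, 60.0], 0.67)]
1.68 bar [[263.4 183.2]] handle [[294.5 146.8]]
1.73 bar [[264.3 181.9]] handle [[297.  146.9]]
1.75 bar [[264.7 181.4]] handle [[298.1 146.9]]
t 13.75 pos [375.  302.7 291.3] rpy [180.   -0.   35.1] F [-0.1  0.2 -0.9] T [-0.04  0.11 -0.03] w 91.2 q [38.  7. 93. -0. 80. 92.]
shift [  3.71 -10.49  -2.65] turn -7.42
```

View pics/f.png

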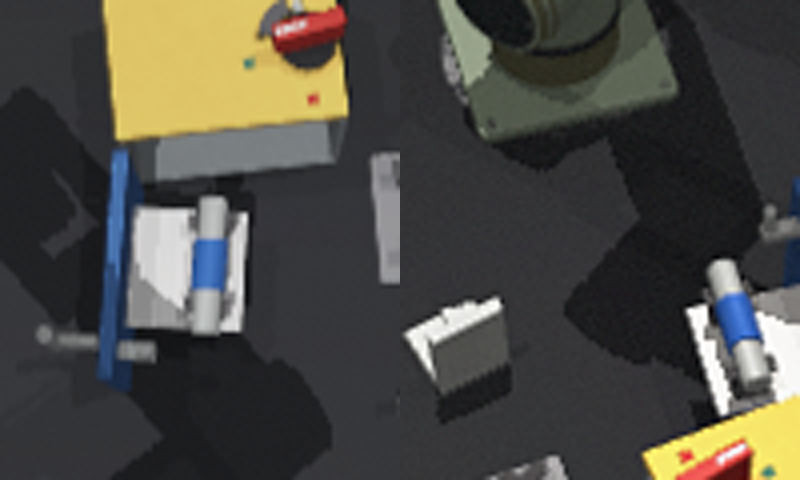

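Picture 6: the door is open. The bar's blue sleeve is at (210,265) in the left (top) half and (738,316) in the right half. The knob wing is turned and up. Now I measure the sleeve.

```bash
python3 -c "
from h import *
for n,(l,t,w,h) in {'top':(222,185,20,40),'scene':(250,160,27,35)}.items():
    im=grab_frame(n)[t:t+h,l:l+w]; m=cv2.inRange(cv2.cvtColor(im,cv2.COLOR_RGB2HSV),(100,120,80),(125,255,255))
    c=max(cv2.findContours(m,0,2)[0],key=cv2.contourArea); M=cv2.moments(c); p=np.array([M['m10'],M['m01']])/M['m00']+[l,t]
    print(n,cv2.contourArea(c),p,[ray(n,p,z)[:2].round(1).tolist() for z in(145,155)])
print(door(1.72,82,-90))"
python3 -m jog '0 0 -2 3.7 -10.3 0 1;0 0 -4 3.7 -10.3 0 1;0 0 -6 3.7 -10.3 0 1;0 0 -7.4 3.7 -10.3 0 1;0 0 -7.4 3.7 -10.3 0 1'
python3 -c "
from h import *
go(door(1.72,82,-90),126,-2)"
```

```text
top 79.5 [231.92872117 205.5115304 ] [[467.0, 41.5], [465.6, 41.2]]
scene 82.0 [263.84146341 179.18292683] [[455.8, 43.2], [462.0, 40.9]]
[467.63839253  40.51732186]
time_s: 14.48
ee_pos: [467.9, 42.5, 291.4]
ee_rot: [180.0, -0.0, -2.2]
force: [0.6, 0.1, 0.3]
gripper_width: 91.0
t 14.47 pos [467.9  42.5 291.4] rpy [180.   -0.   -2.2] F [0.6 0.1 0.3] T [ 0.01  0.18 -0.  ] w 91.0 q [ 4.  6. 94. -0. 79. 96.]
shift [-0.01 -0.08 -6.62] turn 0.04
```

```bash
python3 -m jog '0 0 0 -0.1 -0.06 -2 0.75;0 0 0 -0.1 -0.06 -4 0.75;0 0 0 -0.1 -0.06 -5.5 0.75;0 0 0 -0.1 -0.06 -6.6 0.75;0 0 0 -0.1 -0.06 -6.6 0.75' 25
python3 -m jog '0 0 0 0 0 0 0.2;0 0 0 0 0 0 0.2;0 0 0 0 0 0 0.2;0 0 0 0 0 0 0.2;0 0 0 0 0 0 0.2'
python3 -c "
from h import *
go(door(1.72,82,-90),126,-2)"
```

```text
time_s: 15.1
ee_pos: [463.3, 43.9, 124.8]
ee_rot: [180.0, 0.3, -2.0]
force: [0.8, -0.3, 0.9]
gripper_width: 68.5
time_s: 15.72
ee_pos: [464.5, 43.5, 126.7]
ee_rot: [179.9, 0.0, -2.0]
force: [-2.0, -5.2, 5.7]
gripper_width: 31.6
t 15.72 pos [464.5  43.5 126.7] rpy [179.9   0.   -2. ] F [-2.  -5.2  5.7] T [-0.94  0.57 -0.4 ] w 31.6 q [  4.  13. 111.  -0.  56.  96.]
shift [ 0.12 -0.12 -0.03] turn -0.01
```

```bash
python3 -m jog '0 0 0 0 0 0.4 0.2;0 0 0 0 0 1.2 0.2;0 0 0 0 0 2.4 0.2;0 0 0 0 0 4 0.2;0 0 0 0 0 4 0.2' 35
python3 -m jog '0 0 0 0.8 -1.5 0 0.2;0 0 1 0.8 -3.5 0 0.2;0 0 2 0.8 -5.5 0 0.2;0 0 2 0.8 -7.5 0 0.2;0 0 2 0.8 -7.5 0 0.2'
python3 -m jog '0 0 0 0.8 -1.5 0 0.2;0 0 1 0.8 -3.5 0 0.2;0 0 2 0.8 -5.5 0 0.2;0 0 2 0.8 -7 0 0.2;0 0 2 0.8 -7 0 0.2'
python3 -c "
from h import *
im={n:grab_frame(n) for n in('top','scene')}
go((506,-341),90,18.35)
cv2.imwrite('pics/g.png',np.hstack([cv2.resize(im[n][o:o+100,l:l+100,::-1],None,fx=4,fy=4,interpolation=cv2.INTER_CUBIC) for n,o,l in(('top',150,280),('scene',180,110))]))
"
```

```text
time_s: 16.35
ee_pos: [466.8, 44.9, 228.7]
ee_rot: [-179.9, -0.4, -1.9]
force: [0.5, 0.3, -5.7]
gripper_width: 31.5
time_s: 16.98
ee_pos: [483.9, -145.7, 223.9]
ee_rot: [-179.9, 0.2, 7.8]
force: [-0.2, 0.6, -5.1]
gripper_width: 31.6
time_s: 17.6
ee_pos: [504.4, -319.3, 223.8]
ee_rot: [-179.9, 0.1, 17.9]
force: [-0.8, 0.4, -4.8]
gripper_width: 31.3
t 17.7 pos [ 504.5 -316.8  224.4] rpy [-1.798e+02  1.000e-01  1.810e+01] F [ 0.6  0.9 -4.1] T [-0.04  0.12  0.  ] w 31.0 q [-33.  20.  86.   0.  75.  39.]
shift [ 0.06 -0.97 -5.37] turn 0.06
```

View pics/g.png

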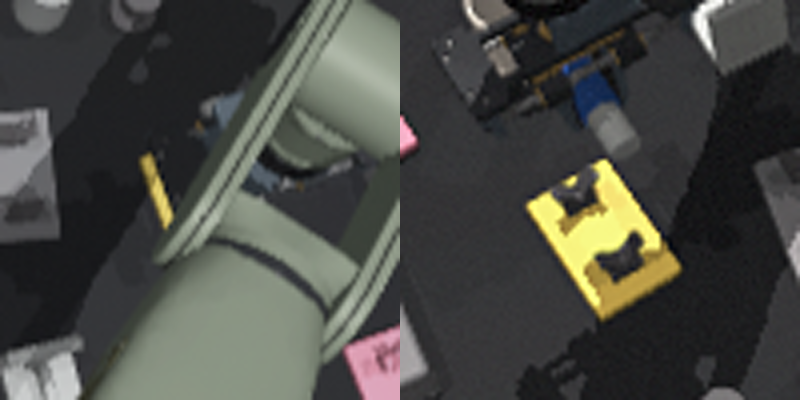

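Picture 7: the bar is held, with its free end at (617,140) in the right half, and the yellow rest is at (600,240) ahead of it. Before lowering I check the bar's axial position in the grip.

```bash
python3 -c "
from h import *
f=grab_frame('scene');l,t,w,h=130,180,60,50
s=env.state();p=s['ee_pos'];u=np.array([np.cos(np.radians(18.1)),np.sin(np.radians(18.1)),0]);c=p+[0,0,19]
for d in(23,60): print(d,'axis/top',proj('scene',[c+u*d,c+u*d+[0,0,13]]).round(1).tolist())
im=f[t:t+h,l:l+w];m=cv2.inRange(cv2.cvtColor(im,cv2.COLOR_RGB2HSV),(105,120,40),(130,255,255));ys,xs=np.nonzero(m);print('blue',len(xs),xs.min()+l,xs.max()+l,ys.min()+t,ys.max()+t)
r=cv2.resize(f[185:225,140:180,::-1],None,fx=10,fy=10,interpolation=cv2.INTER_NEAREST)
for d,o in((23,16),(60,13),(60,0)):
  q=(proj('scene',[c+u*d+[0,0,o]])[0]-[140,185])*10+5; cv2.circle(r,tuple(int(v) for v in q),4,(0,255,0),-1)
cv2.imwrite('pics/i.png',r)"
```

```text
23 axis/top [[160.7, 208.2], [160.0, 206.0]]
60 axis/top [[166.8, 217.0], [166.2, 214.9]]
blue 92 151 165 194 210
```

View pics/i.png

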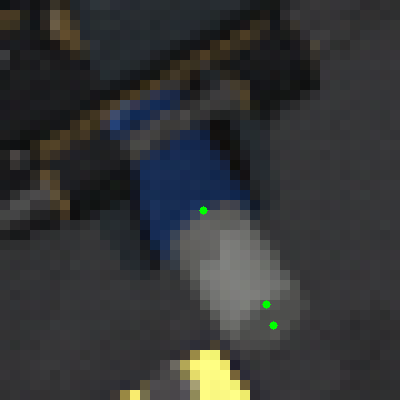

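The sleeve edge and bar end match the prediction to within about 3 mm. I move over the rest and lower.

```bash
python3 -m jog '0 0 0 0.06 -0.97 0 0.2;0 0 0.06 0.06 -0.97 -1 0.2;0 0 0.06 0.06 -0.97 -3 0.2;0 0 0.06 0.06 -0.97 -5 0.2;0 0 0.06 0.06 -0.97 -5.4 0.2'
python3 -m jog '0 0 0 0 0 -0.4 0.2;0 0 0 0 0 -0.9 0.2;0 0 0 0 0 -1.3 0.2;0 0 0 0 0 -1.3 0.2'
python3 -c "
from h import *
go((506,-341),34.5,18.35)"
```

```text
time_s: 18.38
ee_pos: [504.3, -340.6, 87.7]
ee_rot: [-179.6, 0.3, 18.4]
force: [-1.2, 0.1, -4.2]
gripper_width: 32.0
time_s: 18.88
ee_pos: [506.1, -342.2, 58.3]
ee_rot: [-180.0, 0.0, 18.4]
force: [0.5, 0.4, -4.5]
gripper_width: 31.3
t 18.88 pos [ 506.1 -342.2   58.3] rpy [-180.     0.    18.4] F [ 0.5  0.4 -4.5] T [-0.11  0.12 -0.04] w 31.3 q [-35.  29.  97.  -0.  54.  37.]
shift [-0.    0.05 -0.95] turn -0.0
```

```bash
python3 -m jog '0 0 0 0 0 -0.25 0.2;0 0 0 0 0 -0.5 0.2;0 0 0 0 0 -0.7 0.2;0 0 0 0 0 -0.8 0.2;0 0 0 0 0 -0.85 0.2'
python3 -m jog '0 0 0 0 0 -0.04 0.2;0 0 0 0 0 -0.07 0.2;0 0 0 0 0 -0.1 0.2;0 0 0 0 0 -0.1 0.2'
python3 -c "
from h import *
go((506,-341),34.5,18.35)"
```

```text
time_s: 19.5
ee_pos: [506.4, -342.5, 37.3]
ee_rot: [180.0, 0.0, 18.4]
force: [-1.3, 0.1, -4.8]
gripper_width: 31.3
time_s: 20.0
ee_pos: [506.4, -342.4, 35.7]
ee_rot: [180.0, -0.0, 18.4]
force: [-2.7, 1.7, 2.4]
gripper_width: 31.4
t 20.0 pos [ 506.4 -342.4   35.7] rpy [180.   -0.   18.4] F [-2.7  1.7  2.4] T [0.32 0.26 0.14] w 31.4 q [-35.  30.  98.   0.  52.  36.]
shift [-0.02  0.05 -0.05] turn -0.0
```

```bash
python3 -m jog '0 0 0 0 0 -0.03 0.2;0 0 0 0 0 -0.03 0.42;0 0 0 0 0 -0.03 0.5;0 0 0 0 0 -0.03 0.65;0 0 0 0 0 -0.03 0.65'
python3 -m jog '0 0 0 0 0 0 0.65;0 0 0 0 0 0.5 0.65;0 0 0 0 0 2 0.65;0 0 0 0 0 4 0.65;0 0 0 0 0 6 0.65'
python3 -m jog '0 0 0 -1 2.5 2 0.65;0 0 0 -3 5 2 0.65;0 0 0 -3 7 2 0.65;0 0 0 -3 9 2 0.65;0 0 0 -3 9 2 0.65'
python3 -c "
from h import *
im={n:grab_frame(n) for n in('top','scene')}
go(door(1.72,-52,-165),270,86.85)
cv2.imwrite('pics/j.png',np.hstack([cv2.resize(im[n][o:o+100,l:l+100,::-1],None,fx=4,fy=4,interpolation=cv2.INTER_CUBIC) for n,o,l in(('top',150,280),('scene',180,110))]))
"
```

```text
time_s: 20.62
ee_pos: [506.4, -342.6, 34.1]
ee_rot: [180.0, 0.0, 18.4]
force: [-1.4, -0.3, -0.1]
gripper_width: 59.3
time_s: 21.25
ee_pos: [506.3, -342.4, 186.6]
ee_rot: [180.0, -0.0, 18.4]
force: [0.8, -0.3, 0.9]
gripper_width: 59.3
time_s: 21.88
ee_pos: [430.6, -114.6, 235.6]
ee_rot: [180.0, -0.1, 18.6]
force: [0.8, -0.3, 0.3]
gripper_width: 59.5
t 21.98 pos [ 431.6 -117.2  235.2] rpy [ 1.799e+02 -1.000e-01  1.850e+01] F [ 0.3 -1.2 -0.2] T [-0.13  0.16  0.01] w 59.3 q [-17.   6. 103.  -0.  71.  55.]
shift [-1.4  11.75  1.39] turn 13.68
```

View pics/j.png

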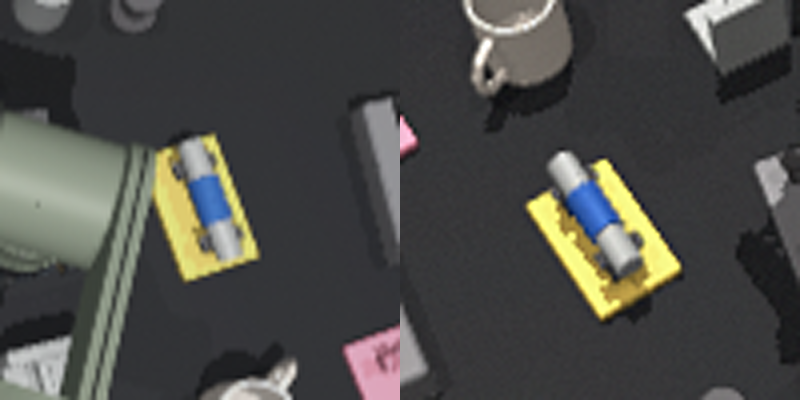

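Picture 8: the bar lies in both V-blocks of the yellow rest, with the blue sleeve at (210,200) in the left half and (593,205) in the right half, between the blocks. Back to the door handle.

```bash
python3 -m jog '0 0 2 -0.3 1 1.4 0.65;0 0 4 -0.6 3 1.4 0.65;0 0 6 -1 5 1.4 0.65;0 0 8 -1.4 7.5 1.4 0.65;0 0 10 -1.4 10 1.4 0.65'
python3 -m jog '0 0 2 0 1.7 0 0.65;0 0 3.7 0 1.7 0 0.65;0 0 3.7 0 1.7 0 0.65'
python3 -c "
from h import *
f=grab_frame('scene')
go(door(1.72,-52,-165),165,87.2)
for t in(1.69,1.72,1.75): print(t,door(t,-52,-165).round(1))"
```

```text
time_s: 22.6
ee_pos: [397.1, 132.1, 269.7]
ee_rot: [179.9, -0.0, 68.5]
force: [1.0, 0.6, 0.5]
gripper_width: 59.6
time_s: 22.98
ee_pos: [397.5, 173.7, 269.2]
ee_rot: [180.0, 0.0, 86.7]
force: [1.1, -0.7, -0.2]
gripper_width: 59.3
t 23.02 pos [397.3 173.5 269.2] rpy [180.    0.   86.6] F [-0.4  0.1 -0.3] T [-0.08  0.05 -0.02] w 59.7 q [ 22.   3. 101.  -0.  76.  25.]
shift [-0.03  0.13 -4.17] turn 0.12
1.69 [395.  171.8]
1.72 [396.6 176.7]
1.75 [398.4 181.6]
```

```bash
python3 -m jog '0 0 0.15 0.05 0.2 -1 0.65;0 0 0.15 0.05 0.2 -3 0.65;0 0 0.15 0.05 0.2 -4.15 0.65;0 0 0.15 0.05 0.2 -4.15 0.65;0 0 0.15 0.05 0.2 -4.15 0' 50
python3 -m jog '0 0 0 0 0 0 0;0 0 0 0 0 0 0;0 0 0 0 0 0 0;0 0 0 0 0 0 0'
python3 -c "
from h import *
go(door(1.72,-52,-165),165,87.2)
for k in (98.6,58.6,18.6):
    o=door(np.radians(k),-52,-165); print(k,[((door(np.radians(k-j),-52,-165)-o)/25).round(2).tolist() for j in(8,16,18.6,24,32,40)])"
```

```text
time_s: 23.65
ee_pos: [399.0, 179.1, 166.7]
ee_rot: [179.9, -0.1, 87.5]
force: [-0.4, -0.2, 0.6]
gripper_width: 52.5
time_s: 24.15
ee_pos: [398.7, 179.2, 165.7]
ee_rot: [179.8, 0.0, 87.6]
force: [0.9, -0.2, 0.5]
gripper_width: 13.1
t 24.15 pos [398.7 179.2 165.7] rpy [179.8   0.   87.6] F [ 0.9 -0.2  0.5] T [-0.17  0.06 -0.01] w 13.1 q [ 23.   8. 111.  -0.  61.  25.]
shift [-0.08 -0.1  -0.03] turn -0.09
98.6 [[-0.25, -0.93], [-0.38, -1.89], [-0.39, -2.2], [-0.36, -2.85], [-0.22, -3.81], [0.06, -4.73]]
58.6 [[0.4, -0.88], [0.93, -1.69], [1.12, -1.94], [1.56, -2.42], [2.28, -3.06], [3.09, -3.59]]
18.6 [[0.87, -0.41], [1.8, -0.7], [2.1, -0.76], [2.75, -0.85], [3.71, -0.87], [4.67, -0.76]]
```

```bash
python3 -m jog '0 0 1.6 -0.25 -0.93 0 0;0 0 3.2 -0.38 -1.89 0 0;0 0 4.8 -0.36 -2.85 0 0;0 0 6.4 -0.22 -3.81 0 0;0 0 8 0.06 -4.73 0 0'
python3 -m jog '0 0 1.6 0.4 -0.88 0 0;0 0 3.2 0.93 -1.69 0 0;0 0 4.8 1.56 -2.42 0 0;0 0 6.4 2.28 -3.06 0 0;0 0 8 3.09 -3.59 0 0'
python3 -c "
from h import *
go(door(0,-52,-165),165,186.85)"
```

```text
time_s: 24.78
ee_pos: [399.1, 60.7, 165.8]
ee_rot: [179.9, -0.0, 127.9]
force: [2.3, 2.8, -0.5]
gripper_width: 13.4
time_s: 25.4
ee_pos: [476.0, -29.6, 165.8]
ee_rot: [-180.0, -0.1, 167.9]
force: [-1.4, 1.6, 3.2]
gripper_width: 12.9
t 25.4 pos [476.  -29.6 165.8] rpy [-1.800e+02 -1.000e-01  1.679e+02] F [-1.4  1.6  3.2] T [0.24 0.16 0.03] w 12.9 q [ -5.  12. 106.  -0.  62. -83.]
shift [ 2.08 -0.83 -0.03] turn 3.8
```

```bash
python3 -m jog '0 0 1.4 0.8 -0.38 0 0;0 0 2.6 1.5 -0.6 0 0;0 0 3.4 1.9 -0.74 0 0;0 0 3.7 2.1 -0.8 0 0;0 0 3.8 2.16 -0.8 0 0'
python3 -m jog '0 0 0 0 0 0 0;0 0 0 0.06 0 0 0;0 0 0 0.12 0 0 0;0 0 0 0.12 0 0 0'
python3 -c "
from h import *
go(door(0,-52,-165),165,186.85)"
```

```text
time_s: 26.02
ee_pos: [530.3, -49.2, 165.8]
ee_rot: [-179.9, -0.0, -173.4]
force: [-1.8, -2.2, 3.8]
gripper_width: 13.2
time_s: 26.52
ee_pos: [530.6, -49.2, 165.7]
ee_rot: [-180.0, -0.3, -173.4]
force: [-7.6, -4.2, 8.4]
gripper_width: 13.2
t 26.52 pos [530.6 -49.2 165.7] rpy [-180.    -0.3 -173.4] F [-7.6 -4.2  8.4] T [-0.65  1.26  0.11] w 13.2 q [  -6.   17.   99.   -0.   64. -103.]
shift [-0.1  -0.04 -0.03] turn 0.05
```

The door is against its stop: 7.6 N and no further travel. I release, retreat and check.

```bash
python3 -m jog '0 0 0 0 0 0 0.6;0 0 0 0 0 0 0.6;0 0 0 0 0 0 0.6;0 0 0 0 0 1.5 0.6;0 0 0 0 0 4 0.6'
python3 -m jog '0 0 0 -2 2.5 1 0.6;0 0 0 -4 4.5 1 0.6;0 0 0 -4 6.5 1 0.6;0 0 0 -4 8.5 1 0.6;0 0 0 -4 9 1 0.6'
python3 -m jog '0 0 0 -1.5 2 0 0.6;0 0 0 -3 4 0 0.6;0 0 0 -3 5 0 0.6;0 0 0 -3 5 0 0.6;0 0 0 -3 5 0 0.6'
python3 -c "
from h import *
im={n:grab_frame(n) for n in('top','scene')}
go((0,0),0,0)
for n in im: print(n,'handle',proj(n,[[*door(0,-52,-165),200]]).round(1),'door_handle',[(np.round(d['box']).tolist(),round(d['conf'],2)) for d in spotter.look_for('door_handle',n)][:2])
cv2.imwrite('pics/k.png',np.hstack([cv2.resize(im[n][o:o+150,l:l+130,::-1],None,fx=3,fy=3,interpolation=cv2.INTER_CUBIC) for n,o,l in(('top',110,200),('scene',160,205))]))
for q in('cyl_square','mug','angle_plate','screw_jack','driver','gauge_case','cleaner'):
  for n in im:
    print(q,n,[(ray(n,[d['box'][0]+d['box'][2]/2,d['box'][1]+d['box'][3]/2],40)[:2].round().tolist(),round(d['conf'],2)) for d in spotter.look_for(q,n)][:1])
"
```

```text
time_s: 27.15
ee_pos: [532.3, -48.3, 264.3]
ee_rot: [179.9, -0.3, -173.4]
force: [1.3, 0.2, 0.6]
gripper_width: 54.7
time_s: 27.78
ee_pos: [432.7, 179.3, 290.4]
ee_rot: [179.9, 0.0, -173.1]
force: [-1.0, -0.5, 0.1]
gripper_width: 54.5
time_s: 28.4
ee_pos: [358.7, 300.2, 290.2]
ee_rot: [-179.9, -0.0, -173.5]
force: [-0.3, -0.6, 0.2]
gripper_width: 54.8
t 28.5 pos [358.8 300.1 290.4] rpy [-180.    -0.  -173.5] F [ 0.8 -0.3 -0.3] T [ 0.06  0.04 -0.02] w 54.7 q [ 39.   6.  95.  -0.  79. -58.]
shift [-14.35 -12.   -11.61] turn 34.7
top handle [[258.2 186.1]] door_handle [([210.0, 173.0, 53.0, 16.0], 0.82)]
scene handle [[243.4 195. ]] door_handle [([239.0, 193.0, 39.0, 42.0], 0.63)]
cyl_square top [([706.0, -189.0], 0.68)]
cyl_square scene [([705.0, -183.0], 0.65)]
mug top [([302.0, -372.0], 0.58)]
mug scene [([292.0, -370.0], 0.62)]
angle_plate top [([325.0, -181.0], 0.75)]
angle_plate scene [([346.0, -177.0], 0.76)]
screw_jack top [([703.0, -281.0], 0.59)]
screw_jack scene [([714.0, -281.0], 0.73)]
driver top [([277.0, 358.0], 0.54)]
driver scene [([294.0, 359.0], 0.53)]
gauge_case top [([478.0, 434.0], 0.86)]
gauge_case scene [([472.0, 447.0], 0.95)]
cleaner top [([672.0, 415.0], 0.84)]
cleaner scene [([646.0, 433.0], 0.72)]
```

View pics/k.png

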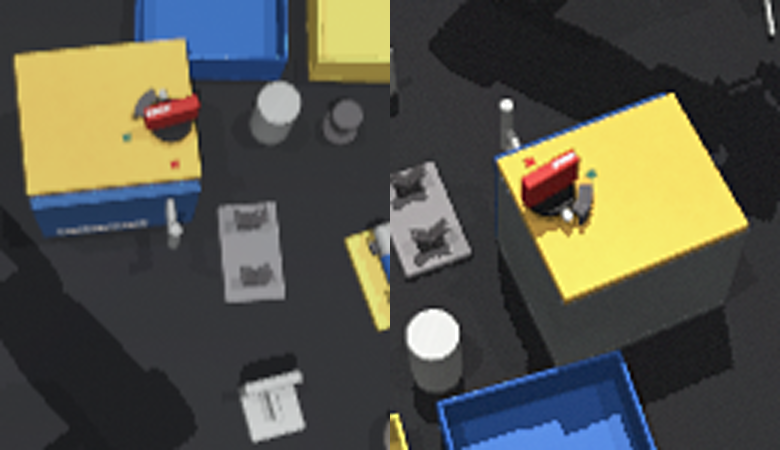

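Picture 9: the door is shut with its handle at (175,231) in the left half. The knob wing lies along y and is up, and nothing else has shifted. I do a sub-pixel check of the handle against the first picture.

```bash
python3 -c "
from h import *
for n,f,(u,v) in(('top','b',(258,186)),('scene','a',(243,197))):
    A=cv2.imread('pics/%s.png'%f); B=cv2.resize(grab_frame(n)[:,:,::-1],None,fx=1.5,fy=1.5)
    A,B=[cv2.resize(i,None,fx=4,fy=4,interpolation=cv2.INTER_CUBIC) for i in(A,B)]
    x,y=u*6,v*6; T=A[y-30:y+36,x-30:x+30]; S=B[y-60:y+66,x-60:x+60]
    r=cv2.matchTemplate(S,T,cv2.TM_CCOEFF_NORMED); _,m,_,l=cv2.minMaxLoc(r); print(n,round(m,3),'move px',(l[0]-30)/6,(l[1]-30)/6, 'px per deg', (proj(n,[[*door(.0175,-52,-165),200]])-proj(n,[[*door(0,-52,-165),200]])).round(2))
"
```

```text
top 1.0 move px 0.0 0.0 px per deg [[-0.17  0.84]]
scene 1.0 move px 0.0 0.0 px per deg [[-0.09 -0.81]]
```

The handle is exactly where it was at the start, so the door is fully shut. I hand in the job.

```bash
python3 -c "
from h import *
print(env.job_done())"
```

```text
the job is handed in; nothing more can be done
None
```

The job is done and handed in at about 29 s of the 72 s allowed.

**What I did:** I pressed the knob to the bottom and turned it clockwise about 80° to its stop while pressed. I then let it spring up and opened the door to about 98° by its handle. I lifted the bar off the shelf, laid it gently in both V-blocks of the yellow rest, and swung the door shut.

**What the last checks showed:**
- **Door:** the handle matches its starting picture with 0.0 px of shift in both cameras, so the door is fully shut.
- **Knob:** the wing is still turned to the unlocked position. The gripper rose back to its starting height holding the knob with almost no pull, so the knob should be up; I didn't measure its height in the images.
- **Bar:** it lay in both V-blocks with the sleeve between them in the picture taken after I let go. I did not take a full picture of it again after shutting the door.
- **Other things on the plate:** the network positions mostly agree with the start to within a few mm. They disagree most for the screwdriver and the wooden case (up to about 32 mm and 16 mm in one view). Their boxes are noisy, and the arm never went low near either.
- **Force:** the highest wrist force I read was about 19 N, while pressing the knob.

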